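# Hang the coil pail on the spring scale

### The arm

A 6-joint arm with a two-finger parallel gripper is mounted at the origin on the work surface. World frame = base frame: x ahead of the robot, y to its left, z up, the work surface at z = 0. Lengths are in m, angles in rad, forces in N, time in s.
With the tool pointing down it reaches from about 0.425 to 0.95 m from the base axis. Payload 3.5 kg.
Tool frame: the origin (TCP) lies on the mounting face of the last link; the fingertips stand 173 mm ahead of it and the grasp point (between the pads) lies 155 mm ahead of it; x points along the fingers, y is the direction in which the jaws open and shut, and the axes are right-handed (so a half turn about x gives the same grasp; the last joint's range is limited). The gripper opens to 85 mm and grips with 20 to 120 N. Pads are 22 mm wide; open, the fingers measure 114 mm over their backs; the gripper's body (76 mm by 85 mm) begins 54 mm behind the grasp point. The pads swing forward as they close: fully open they stand 13 mm farther back than shut.
Start: joints at [-1.425, 0.286, 1.577, -0, 1.279, -0.15], TCP at [0.197, -0.646, 0.405] pointing down, gripper open.
Joint ranges: [-2.77, 2.77], [-0.9, 2.22], [0.21, 2.48], [-1.53, 4.67], [0.24, 2.81], [-2.84, 2.84]. Speed limits (rad/s): [2.79, 2.79, 3.14, 3.14, 3.14, 3.14].

### API

Orientations are given as a rotation vector (axis times angle).
In Python, from workcell import get_obs, cams, ticket gives the robot as it stands.
- The arm moves only by the shell command python3 -m creep 'ROWS' [FORCE]. ROWS is a JSON object of lists of equal length, an entry for each row: "travel": the shift along the world's x, y, z in cm, a list of three; "delta_rot": the turn, a rotation vector about the world's x, y, z in degrees, a list of three; "gripper": the finger opening in cm, from 0 to 8.54. A call has 1 to 8 rows; each row shifts and turns the commanded pose from where the row before left it; what a row does not reach is not made up. A row lasts 1/12 s, in which the tool goes at most 41.7 mm and 7.16 degrees, less where a joint would pass 70% of its speed; a pose out of reach is approached as far as the arm can. A call is refused whole if a number of a shift passes 4.17 or a number of a turn 7.16, either way. A call with a gripper value outside its range is refused whole. The fingers move at their own pace and stop on an object; FORCE is the grip in N (left out, the last holds). Time passes only in rows, so rows that do not move let the fingers close. It gives the time, the measured TCP pose, the force and the opening at its end, in the units of the state.
- get_obs(): the state, without advancing time (a new reading comes with each control period).
- cams.capture(name): name is "scene" or "side" or "wrist"; returns the picture (384x512x3 uint8, blue, green, red); there is no depth.
- cams.camera_params(name): a dict with "vertical_fov" (degrees; the focal length in pixels is half the picture's height over the tangent of half this angle, whatever the lens; pixels are square), "cx", "cy" (the principal point, pixels), "distortion" ([k1, k2, p1, p2, k3] as OpenCV has them; the pictures are not rectified), "xyz" and "rotation" of the camera in the world. Camera axes: x right, y down, z forward; pixel columns grow to the right and rows downward; lengths in m; the calibration is good to about 2 mm. A picture is of the moment at which its call begins: read the wrist's pose just before it. camera_params takes no time and is no camera call; for the wrist camera it gives the pose at the moment of the call.
- ticket.job_done(): hands the job in, once; it reports no verdict.
Trained networks look in the newest picture that a camera, given by its name, has taken for a name from the list of things; names that differ only in an ending like _2 or _b are one class to them, and where a whole thing is asked for, a point or a joint stands for the part that bears it (a point fixed in the world has none). Each returns a list of dicts, best first, with "confidence" (0 to 1); they miss things now and then, are a little off and sometimes report something else, mostly with a low value. They report only what shows in the picture. A call takes as long as a camera call. They do not tell look-alikes from the thing itself.
- cams.cut_out(camera, thing): "mask" (384x512 bool, what is visible of it) and "point" ([column, row] in pixels, amid what is visible of it).
The state is a dict: "t": time; "joint_pos": joint angles; "dq": joint speeds; "joint_torque": joint torques, N m; "eef_pos": TCP position; "ee_rot": TCP orientation; "ft_force": force on the tool from outside, world axes, zero at the start; "torque": the same for the moment, N m; "finger_gap": opening from 0.0 (shut) to 1.0 (fully open).
Only numpy, scipy, OpenCV 4.12 (cv2) and the standard library are available. Lean on these libraries where they do the work, as an engineer would, in place of code of your own. Each camera call takes 0.05 s, during which the arm holds its last target.

### The job

Weigh the pail of spare coils: swing its folded bail upright while the pail stays standing on the bench, then carry the pail by the bail and hook it over both prongs of the weighing stand's forked hook. The fork is a delicate spring scale whose height is not known exactly: lower the bail gently onto it, let go only once it has taken the weight, never drop or press the pail hard on it, and leave the pail hanging still. Keep the pail upright, do not knock the stand, and leave the loose things on the bench where they are.

Things in the scene. Friction and masses are not known exactly. Their poses are not given: they have to be found in the camera images.
- pail: Small round steel pail with three coils in it, 70 mm high, 90 mm across the rim, 72 mm across the foot, 0.3 to 0.5 kg in all, standing on the bench. Origin: centre of its underside; z up. Two ears on its +x and -x sides, reaching 53 mm out, carry the bail.
- bail_axis (a point): Middle of the bail's turning axis, which runs along the pail's x through the ears, 62 mm above the underside; axes as the pail's. The bail stands upright or folds up to 1.75 rad (stops) to either side. Stiff hinge (about 0.3 N at the bar, besides the bail's 20 g): it stays at any angle where it is left. At the start it is folded to the pail's +y side, 1.35 to 1.7 rad from upright.
- bail_grip (a point): Centre of the bail's cross bar, inside a black sleeve 36 mm long, 12 mm in diameter. The bail is a U of 8 mm steel rod, arms 116 mm apart (centres); the bar is along the pail's x, 95 mm from the turning axis; folded, it stands about 50 mm outside the rim. Turns with the bail: x runs along the bar, z from the turning axis to the bar, so z points straight up when the bail is upright.
- stand: Weighing stand, fixed to the bench: dark base plate 140 x 200 mm, 12 mm thick; round column, 18 mm in diameter, 320 mm high, at its y = -125 mm; on it a grey clamp (46 x 36 x 50 mm) that carries a forked hook pointing along the stand's +y. Origin: at bench level straight below the middle of the hook's seat; z up.
- seat_low (a point): Point 190 mm above the stand's origin, axes as the stand's: the lowest place the middle of the seat can be. The real seat (top surface of the prongs) is 0 to 40 mm higher: the clamp was set by hand and this reading does not show it. The seat is flat from y = -8 to +8 mm; the prongs turn up to tips at y = +18 mm, 12 mm above the seat; behind it they rise 14 mm; their underside is 8 mm below it.
- fork_spring (a point): Point on the column's axis, 190 mm up, axes as the stand's. From the clamp two prongs of 8 mm rod at x = -32 and +32 mm run to +y over the seat, with 56 mm free between them, open above and below, joined by a bar 35 mm in front of this axis. The fork is sprung: it gives 1 mm per 3 N for 8 mm, then meets a hard stop; more than 11 N overloads it.
- coil: Loose white coil former with a copper winding, 42 mm across, 45 mm high, standing; origin: centre of its underside. Leave alone.
- mouse: Loose computer mouse, 105 x 58 x 30 mm; origin: centre of its underside. Leave alone.
- driver: Loose screwdriver, 170 mm long, lying; origin: its underside. Leave alone.
- jar: Loose closed jar, 56 mm across, 70 mm high; origin: centre of its underside. Leave alone.
- meter: Loose multimeter, 150 x 80 x 34 mm, lying; origin: centre of its underside. Leave alone.
Things that resemble listed ones, but are neither listed nor needed, are in the scene too. What is shaped like the pail but green is not meant.

How it is judged:
By the outcome, as a careful person would: the job done as asked, in the order asked, and still so for the second after the job is handed in, with the robot touching nothing.
It also fails if it takes over 67 s, if anything falls off the work surface, if the arm or the gripper's body presses on something with over 40 N, if the wrist force passes 120 N, or if a joint passes its speed limit or range.

## Working session

There is one attempt and no reset: what is moved stays moved. The work goes in short steps, Python scripts to look and compute and a shell command to move; the robot and the scene stay as the last step left them, time stands still between calls to the robot, and variables do not carry over. Pictures are saved under pics/ and viewed, and the job is handed in when it is done.

```bash
ls; mkdir -p pics
python3 - <<'E'
from workcell import get_obs,cams
import cv2
print(get_obs())
for n in("scene","side","wrist"):
    p=cams.camera_params(n); print(n,p)
    cv2.imwrite(f"pics/{n}0.png",cams.capture(n))
E
```

```text
pics
{'t': 0.0, 'joint_pos': array([-1.42499016e+00,  2.87196013e-01,  1.57820109e+00,  3.00466744e-05,
        1.27858405e+00, -1.49994595e-01]), 'dq': array([-0.00048912,  0.0015831 ,  0.00054458,  0.00031665,  0.00090756,
       -0.00176873]), 'joint_torque': array([-7.59283594e-04, -4.05980372e+01, -2.92626268e+01, -1.64332341e-04,
        5.87509901e-03,  4.19877551e-06]), 'eef_pos': array([ 0.19676311, -0.64541977,  0.4033134 ]), 'ee_rot': array([ 2.06344839,  0.30990666, -2.06337795]), 'ft_force': array([-0.51215372, -0.23849829, -0.32555477]), 'torque': array([-0.05707783,  0.01131805, -0.01798937]), 'finger_gap': 1.0005727970703397}
scene {'vertical_fov': 45.53444031761343, 'cx': 259.3060447482524, 'cy': 197.0388366915252, 'distortion': array([-0.06746814,  0.        ,  0.        ,  0.        ,  0.        ]), 'xyz': array([ 1.36365491, -0.46773557,  0.79186515]), 'rotation': array([-1.91952492, -1.14458137,  0.6134054 ])}
side {'vertical_fov': 55.182544936213226, 'cx': 258.56766571747283, 'cy': 191.7304871201043, 'distortion': array([0.014258, 0.      , 0.      , 0.      , 0.      ]), 'xyz': array([ 0.42842445, -1.00809555,  0.8735442 ]), 'rotation': array([-2.19379168,  0.0799298 , -0.05498966])}
wrist {'vertical_fov': 60.18144807272936, 'cx': 251.45270475049838, 'cy': 191.9448932665943, 'distortion': array([-0.07601201,  0.        ,  0.        ,  0.        ,  0.        ]), 'xyz': array([ 0.2631692 , -0.62545037,  0.37149444]), 'rotation': array([ 2.33903312, -1.73213834, -0.24434658])}
```

View pics/scene0.png

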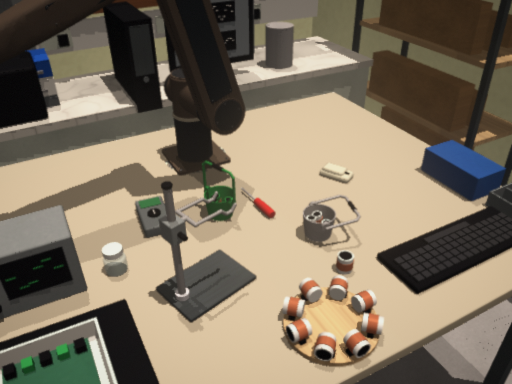

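View pics/side0.png

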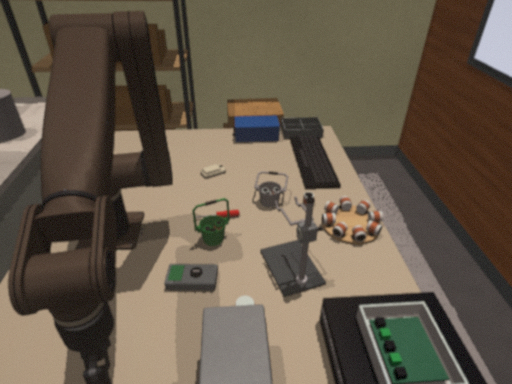

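View pics/wrist0.png

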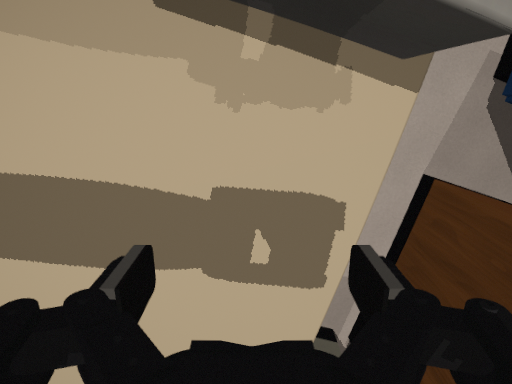

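The scene picture shows the steel pail at about (319,222) with its bail folded to the right, and the stand's column foot at (182,294). In the side picture the pail is at (269,192). I'll zoom in on both next.

```bash
cat > h.py <<'E'
import numpy as np,cv2
from scipy.spatial.transform import Rotation as R
from scipy.optimize import least_squares
from workcell import get_obs,cams
def K(p):
    f=192/np.tan(np.radians(p['vertical_fov'])/2)
    return np.array([[f,0,p['cx']],[0,f,p['cy']],[0,0,1]])
def proj(n,P,p=None):
    p=p or cams.camera_params(n); Rc=R.from_rotvec(p['rotation']).as_matrix()
    P=np.atleast_2d(np.asarray(P,float))
    q=cv2.projectPoints(P.reshape(-1,1,3),cv2.Rodrigues(Rc.T)[0],-Rc.T@p['xyz'],K(p),p['distortion'])[0]
    return q.reshape(-1,2)
def ray(n,uv,p=None):
    p=p or cams.camera_params(n)
    d=cv2.undistortPoints(np.array([[uv]],float),K(p),p['distortion'])[0,0]
    v=R.from_rotvec(p['rotation']).as_matrix()@np.array([d[0],d[1],1]); return p['xyz'],v/np.linalg.norm(v)
def onz(n,uv,z,p=None):
    o,d=ray(n,uv,p); return o+d*(z-o[2])/d[2]
def tri(obs):
    A=np.zeros((3,3));b=np.zeros(3)
    for n,uv in obs:
        o,d=ray(n,uv);M=np.eye(3)-np.outer(d,d);A+=M;b+=M@o
    x=np.linalg.solve(A,b)
    return x,[np.round(proj(n,x)[0]-uv,1) for n,uv in obs]
def zoom(f,out,x0,y0,w,h,s):
    im=cv2.imread(f)[y0:y0+h,x0:x0+w]; cv2.imwrite(out,cv2.resize(im,None,fx=s,fy=s,interpolation=cv2.INTER_CUBIC))
E
python3 - <<'E'
from h import *
zoom('pics/scene0.png','pics/a1.png',290,180,90,70,8)
zoom('pics/side0.png','pics/a2.png',245,165,60,50,12)
zoom('pics/scene0.png','pics/a3.png',140,170,130,150,4)
zoom('pics/side0.png','pics/a4.png',250,180,90,120,5)
import json
for c in("scene","side"):
  cams.capture(c)
  for t in("pail","bail_grip","stand"):
    for r in cams.cut_out(c,t)[:3]:
        print(c,t,r['confidence'],r['point'],r['mask'].sum())
E
```

```text
scene pail 0.85 [322.2, 218.0] 1269
scene pail 0.66 [217.4, 195.0] 995
scene bail_grip 0.7 [233.0, 173.5] 233
scene bail_grip 0.55 [347.3, 203.2] 176
scene stand 0.84 [191.7, 274.7] 5669
side pail 0.88 [270.5, 190.7] 595
side pail 0.77 [211.4, 224.4] 915
side bail_grip 0.5 [203.2, 205.2] 105
side stand 0.81 [296.1, 259.4] 3104
```

```bash
python3 - <<'E'
from h import *
E
ls pics
```

```text
a1.png
a2.png
a3.png
a4.png
scene0.png
side0.png
wrist0.png
```

View pics/a1.png

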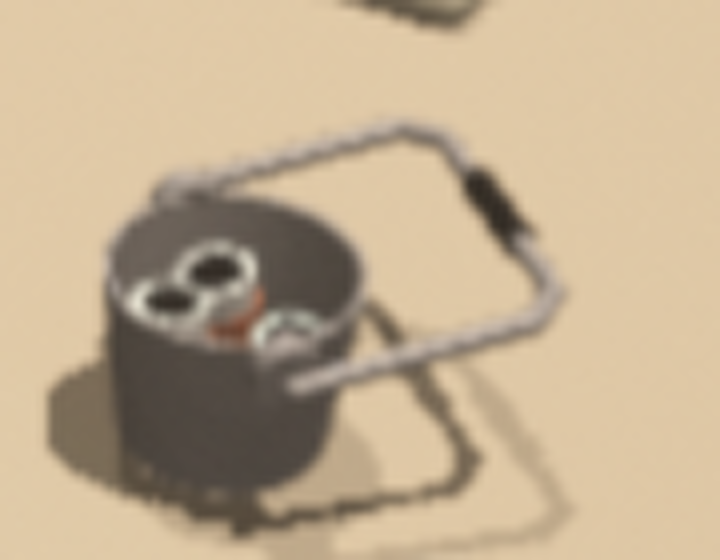

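View pics/a2.png

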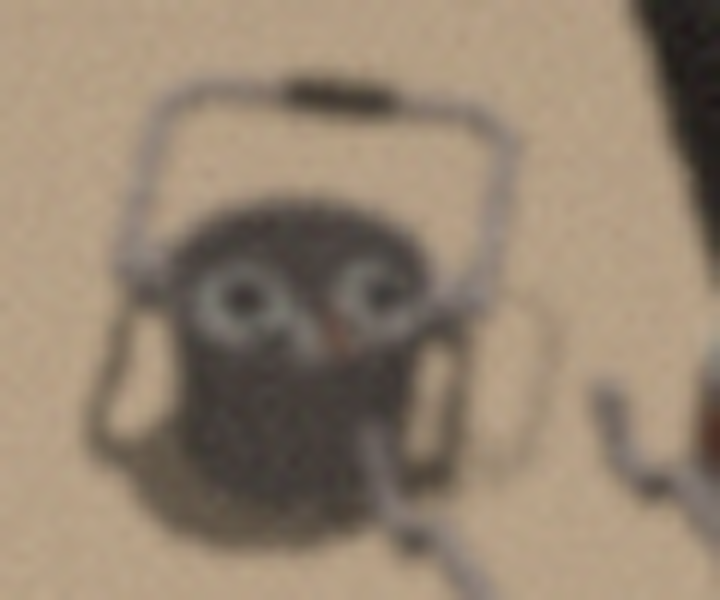

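View pics/a3.png

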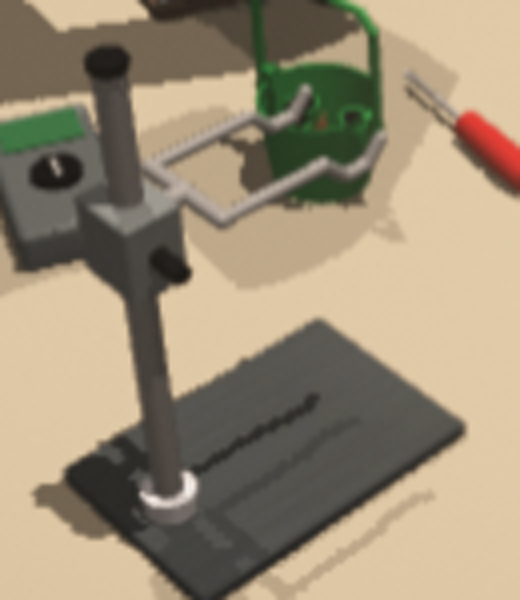

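View pics/a4.png

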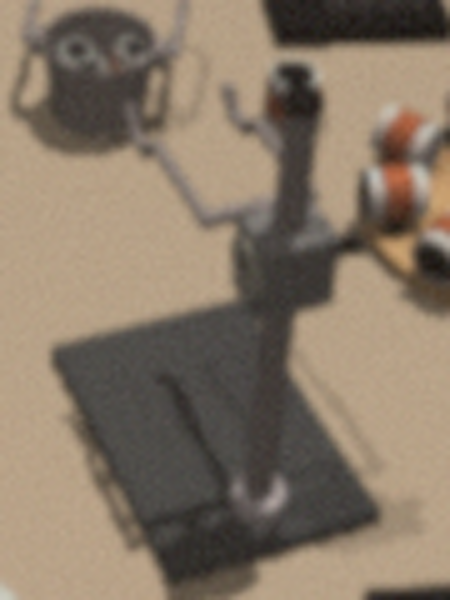

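```bash
cat > fit1.py <<'E'
from h import *
def m(x0,y0,s,pts): return [[x0+(a+.5)/s-.5,y0+(b+.5)/s-.5] for a,b in pts]
P={c:cams.camera_params(c) for c in("scene","side")}
# pail: ends of arms A,B, corners A,B, sleeve
os=m(290,180,8,[(170,188),(295,385),(435,123),(566,310),(497,207)])
od=m(245,165,12,[(130,280),(478,300),(160,90),(512,112),(340,97)])
# foot bottom lowest scene / rim centre
def pail(v):
    x,y,yaw,th=v; c,s=np.cos(yaw),np.sin(yaw)
    X=np.array([c,s,0]);Y=np.array([-s,c,0]);Z=np.array([0,0,1.])
    o=np.array([x,y,.062]); d=Y*np.sin(th)+Z*np.cos(th)
    return np.array([o-.058*X,o+.058*X,o-.058*X+.095*d,o+.058*X+.095*d,o+.095*d]),o
def res(v,sw):
    Q,_=pail(v); 
    if sw: Q=Q[[1,0,3,2,4]]
    return np.r_[(proj('scene',Q,P['scene'])-os).ravel(),(proj('side',Q,P['side'])-od).ravel()]
for sw in(0,1):
  best=min((least_squares(res,[.65,-.2,y0,1.5],args=(sw,)) for y0 in np.arange(-3,3.2,.8)),key=lambda r:r.cost)
  print(sw,best.cost,best.x,np.round(best.fun.reshape(2,-1,2),1).tolist())
def st(v):
    x,y,yaw,h,top=v;c,s=np.cos(yaw),np.sin(yaw)
    L=np.array([[-.032,.017,h+.010],[.032,.017,h+.010],[-.032,.006,h-.004],[.032,.006,h-.004],[-.032,-.09,h+.01],[.032,-.09,h+.01],[0,-.125,top],[0,-.125,.02]])
    return np.c_[x+c*L[:,0]-s*L[:,1],y+s*L[:,0]+c*L[:,1],L[:,2]]
A=m(140,170,4,[(306,92),(378,138),(275,122),(345,170),(150,170),(222,220),(105,60),(168,490)])
B=m(250,180,5,[(133,110),(230,90),(147,148),(243,126),(208,220),(np.nan,np.nan),(297,78),(260,498)])
def rs(v):
    Q=st(v);return np.nan_to_num(np.r_[(proj('scene',Q,P['scene'])-A).ravel(),(proj('side',Q,P['side'])-B).ravel()])
b=min((least_squares(rs,[.65,-.4,y0,.21,.32]) for y0 in np.arange(-3,3.2,.8)),key=lambda r:r.cost)
print(b.cost,b.x,np.round(b.fun.reshape(2,-1,2),1).tolist()); print(st(b.x).round(3))
E
python3 fit1.py
```

```text
0 2.956892386238413 [ 0.56752085  0.13514314 -0.2368443   1.43828546] [[[0.4, 0.3], [0.1, 0.5], [-1.0, -0.2], [0.3, 0.3], [-0.2, 0.8]], [[-0.9, -1.1], [0.0, 0.2], [0.5, -1.0], [-0.2, -0.1], [-0.3, -0.2]]]
1 2.956892386238435 [ 0.56752085  0.13514314  2.90474835 -1.43828546] [[[0.4, 0.3], [0.1, 0.5], [-1.0, -0.2], [0.3, 0.3], [-0.2, 0.8]], [[-0.9, -1.1], [0.0, 0.2], [0.5, -1.0], [-0.2, -0.1], [-0.3, -0.2]]]
30.409639287600733 [ 0.58834364 -0.15938164  0.27978317  0.20692166  0.32212031] [[[-1.6, 0.5], [-0.9, 0.5], [2.8, 0.0], [3.8, -0.2], [-1.2, 0.5], [-0.9, 1.1], [-1.0, -1.6], [-0.5, 1.8]], [[-0.5, -0.1], [-0.2, -0.4], [-2.0, -1.8], [-1.5, -1.8], [-0.3, 0.3], [0.0, 0.0], [1.8, 2.7], [-0.2, -0.4]]]
[[ 0.553 -0.152  0.217]
 [ 0.614 -0.134  0.217]
 [ 0.556 -0.162  0.203]
 [ 0.617 -0.145  0.203]
 [ 0.582 -0.255  0.217]
 [ 0.644 -0.237  0.217]
 [ 0.623 -0.28   0.322]
 [ 0.623 -0.28   0.02 ]]
```

Run:
```python
from h import *
o=get_obs();M=R.from_rotvec(o['ee_rot']).as_matrix();print(o['t'],M.round(3))
p=cams.camera_params('wrist');C=R.from_rotvec(p['rotation']).as_matrix()
print('cam in tool',(M.T@(p['xyz']-o['eef_pos'])).round(4),(M.T@C).round(3))
# desired rotations
for name,yaw in(('pail',-.2368),('stand',.28)):
  for flip in(1,-1):
    Y=flip*np.array([-np.sin(yaw),np.cos(yaw),0]);X=np.array([0,0,-1.]);G=np.c_[X,Y,np.cross(X,Y)]
    d=R.from_matrix(G@M.T).as_rotvec(degrees=True);print(name,flip,d.round(2))
```

```text
0.55 [[-0.     0.291 -0.957]
 [-0.    -0.957 -0.291]
 [-1.     0.     0.   ]]
cam in tool [ 0.032   0.0003 -0.0694] [[ 0.    -0.274  0.962]
 [ 1.    -0.    -0.   ]
 [ 0.     0.962  0.274]]
pail 1 [  0.     0.   149.49]
pail -1 [  0.    -0.   -30.51]
stand 1 [  0.    0.  179.1]
stand -1 [ 0.  -0.  -0.9]
```

```bash
python3 -m creep '{"travel":[[1.26,2.06,3.7],[1.26,2.06,3.7],[1.26,2.06,3.7],[1.26,2.06,3.6],[1.26,2.06,0],[1.26,2.06,0],[1.26,2.06,0],[1.26,2.06,0]],"delta_rot":[[0,0,6.23],[0,0,6.23],[0,0,6.23],[0,0,6.23],[0,0,6.23],[0,0,6.23],[0,0,6.23],[0,0,6.23]],"gripper":[8.5,8.5,8.5,8.5,8.5,8.5,8.5,8.5]}'
python3 - <<'E'
from h import *
P=cams.camera_params
for n,uv in(('scene',(220,210)),('side',(212,238))): print('green foot',onz(n,uv,0.01))
print('green bail top',tri([('scene',(217,170)),('side',(211,203))]))
E
```

```text
t: 1.22
eef_pos: [0.2953, -0.484, 0.5445]
ee_rot: [1.497, 0.992, -1.497]
ft_force: [0.4, -0.3, -0.5]
finger_gap: 0.994
green foot [ 0.35078391 -0.05983095  0.01      ]
green foot [ 0.35078281 -0.07239488  0.01      ]
green bail top (array([ 0.35668963, -0.06262677,  0.15129825]), [array([ 0.2, -0.4]), array([0.1, 0.4])])
```

```bash
python3 -m creep '{"travel":[[1.26,2.06,0],[1.26,2.06,0],[1.26,2.06,0],[1.26,2.06,0],[1.26,2.06,0],[1.26,2.06,0],[1.26,2.06,0],[1.26,2.06,0]],"delta_rot":[[0,0,6.23],[0,0,6.23],[0,0,6.23],[0,0,6.23],[0,0,6.23],[0,0,6.23],[0,0,6.23],[0,0,6.23]],"gripper":[8.5,8.5,8.5,8.5,8.5,8.5,8.5,8.5]}'
python3 -m creep '{"travel":[[1.26,2.06,0],[1.26,2.06,0],[1.26,2.06,0],[1.26,2.06,0],[1.26,2.06,0],[1.26,2.06,0],[1.26,2.06,0],[1.26,2.06,0]],"delta_rot":[[0,0,6.23],[0,0,6.23],[0,0,6.23],[0,0,6.23],[0,0,6.23],[0,0,6.23],[0,0,6.23],[0,0,6.23]],"gripper":[6,6,6,6,6,6,6,6]}'
python3 -m creep '{"travel":[[0,0,0],[0,0,0],[0,0,0]],"delta_rot":[[0,0,0],[0,0,0],[0,0,0]],"gripper":[6,6,6]}'
python3 - <<'E'
from h import *
p=cams.camera_params('wrist');im=cams.capture('wrist');print(p,get_obs()['joint_pos'])
import pickle;pickle.dump((p,im),open('w1.pkl','wb'))
cv2.imwrite('pics/w1.png',im)
E
```

```text
t: 1.88
eef_pos: [0.3961, -0.3192, 0.5443]
ee_rot: [0.856, 1.395, -0.856]
ft_force: [0.7, 0.3, -0.6]
finger_gap: 0.996
t: 2.55
eef_pos: [0.4969, -0.1544, 0.5443]
ee_rot: [0.181, 1.563, -0.181]
ft_force: [0.2, -0.7, -0.3]
finger_gap: 0.704
t: 2.8
eef_pos: [0.4964, -0.1558, 0.5441]
ee_rot: [0.186, 1.563, -0.187]
ft_force: [0.5, 0.1, 1.0]
finger_gap: 0.704
{'vertical_fov': 60.18144807272936, 'cx': 251.45270475049838, 'cy': 191.9448932665943, 'distortion': array([-0.07601201,  0.        ,  0.        ,  0.        ,  0.        ]), 'xyz': array([ 0.42890695, -0.13978495,  0.51207588]), 'rotation': array([2.28941542, 1.8014148 , 0.25088273])} [-4.99982549e-01 -1.34587802e-01  1.77317972e+00 -4.65493034e-04
  1.50285800e+00 -1.83276861e+00]
```

View pics/w1.png

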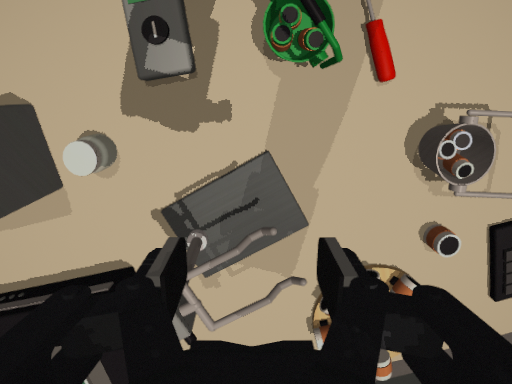

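Run:
```python
from h import *
zoom('pics/w1.png','pics/w1a.png',160,145,150,190,3)
zoom('pics/w1.png','pics/w1b.png',410,100,102,105,6)
```

```text
(no output)
```

View pics/w1a.png

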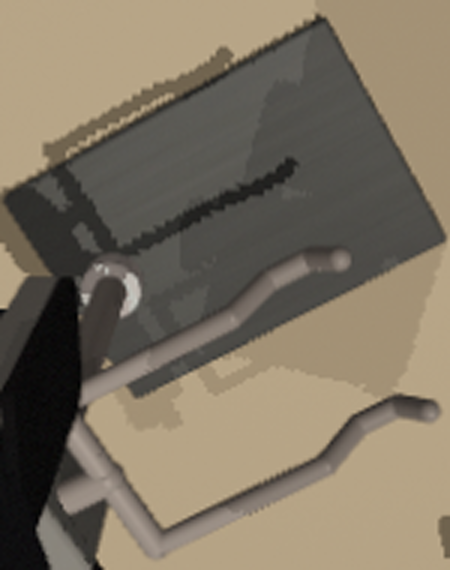

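View pics/w1b.png

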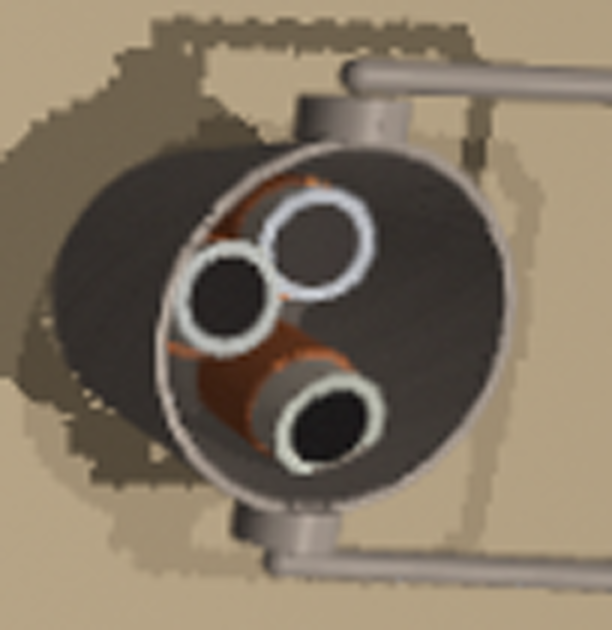

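```bash
cat > fit2.py <<'E'
from h import *
import pickle
def m(x0,y0,s,pts): return [[x0+(a+.5)/s-.5,y0+(b+.5)/s-.5] for a,b in pts]
P={c:cams.camera_params(c) for c in("scene","side")}
P['wrist'],_=pickle.load(open('w1.pkl','rb'))
N=(np.nan,np.nan)
# tips -,+ ; seat(+8) -,+ ; seat(-8) -,+ ; rear corner -,+ ; top ; foot(z .014)
O={'scene':m(140,170,4,[(306,92),(378,138),N,N,N,N,(150,170),(222,220),N,(168,495)]),
'side':m(250,180,5,[(133,110),(230,90),N,N,N,N,(208,220),N,N,(260,500)]),
'wrist':m(160,145,3,[(340,260),(430,410),(308,258),(393,403),(278,280),(360,420),N,(158,545),N,(112,290)])}
def st(v):
    x,y,yaw,h,zr=v;c,s=np.cos(yaw),np.sin(yaw)
    L=[]
    for yy,z in((.016,h+.007),(.008,h-.004),(-.008,h-.004),(-.09,h+zr)): L+=[[-.032,yy,z],[.032,yy,z]]
    L=np.array(L+[[0,-.125,.32],[0,-.125,.015]])
    return np.c_[x+c*L[:,0]-s*L[:,1],y+s*L[:,0]+c*L[:,1],L[:,2]]
def rs(v):
    Q=st(v);return np.nan_to_num(np.concatenate([(proj(c,Q,P[c])-O[c]).ravel() for c in O]))
b=least_squares(rs,[.588,-.16,.28,.21,.01],loss='soft_l1')
print(b.cost,b.x,np.linalg.inv(b.jac.T@b.jac).diagonal()**.5);f=rs(b.x).reshape(3,-1,2)
for c,r in zip(O,f):print(c,r.round(1).tolist())
E
python3 fit2.py
cat > fit3.py <<'E'
exec(open('fit1.py').read().split('for sw')[0])
import pickle
P['wrist'],_=pickle.load(open('w1.pkl','rb'))
# wrist: arm axis points at hinge
# order -x(A) , +x(B): rods inside ends
ow=m(410,100,6,[(352,74),(275,560)])
def r2(v):
    Q,o=pail(v); X=Q[1]-Q[0];X/=np.linalg.norm(X); 
    return np.r_[res(v,0),(proj('wrist',Q[:2],P['wrist'])-ow).ravel()]
b=least_squares(r2,[.567,.135,-.237,1.44],loss='soft_l1')
print(b.x,r2(b.x).reshape(-1,2).round(1).tolist())
a=np.linspace(0,2*np.pi,9)[:-1]
print('rim',((proj('wrist',np.c_[b.x[0]+.045*np.cos(a),b.x[1]+.045*np.sin(a),a*0+.07],P['wrist'])-[410,100])*6).round())
E
python3 fit3.py
```

```text
11.790248105482878 [ 0.58871688 -0.15664973  0.27668254  0.20831255  0.00976499] [0.00083066 0.00061677 0.01073269 0.00158079 0.00187761]
scene [[-0.7, 1.0], [-0.1, 1.1], [0.0, 0.0], [0.0, 0.0], [0.0, 0.0], [0.0, 0.0], [-0.0, -0.3], [0.2, 0.3], [0.0, 0.0], [0.8, 1.6]]
side [[-0.3, -0.0], [-0.1, -0.3], [0.0, 0.0], [0.0, 0.0], [0.0, 0.0], [0.0, 0.0], [-0.4, -0.7], [0.0, 0.0], [0.0, 0.0], [-0.4, -0.4]]
wrist [[-1.4, -0.3], [-1.4, 0.4], [1.6, -0.3], [2.6, 0.5], [-2.3, -0.3], [0.2, 1.4], [0.0, 0.0], [0.1, -0.2], [0.0, 0.0], [0.8, -2.6]]
[ 0.56851972  0.13314843 -0.23433621  1.42560621] [[-0.1, 0.7], [-0.2, 1.0], [-1.4, -0.2], [-0.1, 0.3], [-0.7, 0.8], [-0.7, -0.8], [0.4, 0.5], [0.7, -0.9], [0.0, -0.1], [-0.0, -0.2], [0.3, -0.2], [0.7, 0.0]]
rim [[346. 509.]
 [469. 427.]
 [515. 284.]
 [455. 162.]
 [321. 135.]
 [193. 223.]
 [151. 370.]
 [215. 487.]]
```

```bash
cat > tgt.py <<'E'
from h import *
import sys
def info(yaw,a,bar,off,flip=1):
    o=get_obs();M=R.from_rotvec(o['ee_rot']).as_matrix()
    Y=np.array([-np.sin(yaw),np.cos(yaw),0]);Xp=np.array([np.cos(yaw),np.sin(yaw),0])
    G=R.from_rotvec(-a*Xp).as_matrix()@np.c_[[0,0,-1.],Y,Xp]
    t=G[:,0]; tgt=np.asarray(bar)-off*t
    print('dpos cm',((tgt-o['eef_pos'])*100).round(2),'drot deg',R.from_matrix(G@M.T).as_rotvec(degrees=True).round(2),'norm',np.degrees(R.from_matrix(G@M.T).magnitude()).round(1))
    print('grasp pt',(o['eef_pos']+.155*M[:,0]).round(4),'t',o['t'],'ft',o['ft_force'].round(1),'q',o['joint_pos'].round(2),'gap',round(o['finger_gap']*8.54,2))
PA=(.5685,.1331);PY=-.234
def bar(th,z0=.062,r=.095): return np.array([PA[0]-np.sin(PY)*r*np.sin(th),PA[1]+np.cos(PY)*r*np.sin(th),z0+r*np.cos(th)])
E
python3 -c "
from tgt import *
info(PY,np.radians(40),bar(1.43),.235)"
```

```text
dpos cm [ 12.91  52.77 -28.87] drot deg [-38.86   9.35   0.22] norm 40.0
grasp pt [ 0.4962 -0.1562  0.3891] t 2.85 ft [ 0.7 -0.3  0.4] q [-0.5  -0.13  1.77 -0.    1.5  -1.83] gap 6.01
```

```bash
python3 -m creep '{"travel":[[0.8,3.5,-0.9],[0.8,3.5,-0.9],[0.8,3.5,-0.9],[0.8,3.5,-0.9],[0.8,3.5,-0.9],[0.8,3.5,-0.9],[0.8,3.5,-0.9],[0.8,3.5,-0.9]],"delta_rot":[[-2,0.5,0],[-2,0.5,0],[-2,0.5,0],[-2,0.5,0],[-2,0.5,0],[-2,0.5,0],[-2,0.5,0],[-2,0.5,0]],"gripper":[3.5,3.5,3.5,3.5,3.5,3.5,3.5,3.5]}'
python3 -m creep '{"travel":[[0.54,2.06,-1.8],[0.54,2.06,-1.8],[0.54,2.06,-1.8],[0.54,2.06,-1.8],[0.54,2.06,-1.8],[0.54,2.06,-1.8]],"delta_rot":[[-1.9,0.45,0],[-1.9,0.45,0],[-1.9,0.45,0],[-1.9,0.45,0],[-1.9,0.45,0],[-1.9,0.45,0]],"gripper":[3.5,3.5,3.5,3.5,3.5,3.5]}'
python3 -c "
from tgt import *
info(PY,np.radians(40),bar(1.43),.235)"
```

```text
t: 3.52
eef_pos: [0.5607, 0.1249, 0.4718]
ee_rot: [-0.04, 1.587, -0.414]
ft_force: [0.8, -0.3, 0.2]
finger_gap: 0.411
t: 4.02
eef_pos: [0.5936, 0.2477, 0.3632]
ee_rot: [-0.203, 1.588, -0.574]
ft_force: [-0.1, 0.6, 0.5]
finger_gap: 0.411
dpos cm [  3.17  12.39 -10.78] drot deg [-11.38   2.69   0.32] norm 11.7
grasp pt [0.576  0.1763 0.2267] t 4.0167 ft [-0.1  0.6  0.5] q [ 0.29  0.31  1.65 -0.42  1.46 -0.94] gap 3.51
```

Joint angles are well inside their ranges. I'll finish the pre-grasp move and look.

```bash
python3 -m creep '{"travel":[[0.53,2.06,-1.8],[0.53,2.06,-1.8],[0.53,2.06,-1.8],[0.53,2.06,-1.8],[0.53,2.06,-1.8],[0.53,2.1,-1.8],[0,0,0],[0,0,0]],"delta_rot":[[-1.9,0.45,0.05],[-1.9,0.45,0.05],[-1.9,0.45,0.05],[-1.9,0.45,0.05],[-1.9,0.45,0.05],[-1.9,0.45,0.05],[0,0,0],[0,0,0]],"gripper":[3.5,3.5,3.5,3.5,3.5,3.5,3.5,3.5]}'
python3 - <<'E'
from tgt import *
info(PY,np.radians(40),bar(1.43),.235)
p=cams.camera_params('wrist');im=cams.capture('wrist')
import pickle;pickle.dump((p,im),open('w2.pkl','wb'))
for th in(1.35,1.43,1.5):
    q=proj('wrist',bar(th),p)[0];print(q)
cv2.imwrite('pics/w2.png',im)
cv2.imwrite('pics/s2.png',cams.capture('scene'))
zoom('pics/s2.png','pics/s2a.png',250,120,160,120,5)
E
```

```text
t: 4.68
eef_pos: [0.6249, 0.3715, 0.2533]
ee_rot: [-0.375, 1.578, -0.726]
ft_force: [0.0, -0.3, -0.2]
finger_gap: 0.409
dpos cm [0.04 0.   0.2 ] drot deg [ 0.01 -0.25 -0.08] norm 0.3
grasp pt [0.6014 0.2745 0.1347] t 4.6833 ft [ 0.  -0.3 -0.2] q [ 0.45  0.63  1.43 -0.52  1.57 -0.76] gap 3.49
[239.77087624 213.87253837]
[249.13018699 211.38457125]
[256.47711063 209.10893077]
```

View pics/w2.png

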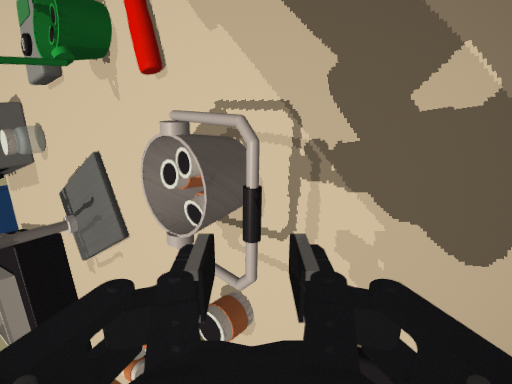

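View pics/s2a.png

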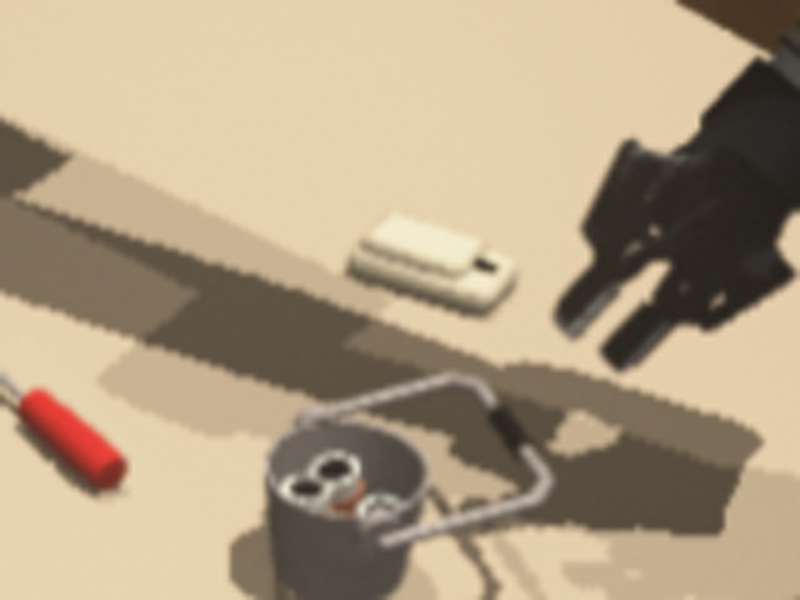

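The wrist view shows the sleeve centred at (252,213), 3 px from the prediction, and midway between the fingers. I'll advance along the tool axis and narrow the fingers to cage the bar.

```bash
python3 -m creep '{"travel":[[-0.18,-0.83,-1.0],[-0.18,-0.83,-1.0],[-0.18,-0.83,-1.0],[-0.18,-0.83,-1.0],[-0.18,-0.83,-1.0],[-0.18,-0.83,-1.0],[0,0,0],[0,0,0]],"delta_rot":[[0,0,0],[0,0,0],[0,0,0],[0,0,0],[0,0,0],[0,0,0],[0,0,0],[0,0,0]],"gripper":[3.5,3.5,3.5,3.5,3.5,3.5,3.5,3.5]}'
python3 -m creep '{"travel":[[0,0,0],[0,0,0],[0,0,0],[0,0,0]],"delta_rot":[[0,0,0],[0,0,0],[0,0,0],[0,0,0]],"gripper":[1.6,1.6,1.6,1.6]}' 20
python3 - <<'E'
from tgt import *
info(PY,np.radians(40),bar(1.43),.155)
cv2.imwrite('pics/w3.png',cams.capture('wrist'))
cv2.imwrite('pics/s3.png',cams.capture('scene'))
zoom('pics/s3.png','pics/s3a.png',290,130,120,120,5)
E
```

```text
t: 5.45
eef_pos: [0.6136, 0.3214, 0.1947]
ee_rot: [-0.374, 1.578, -0.725]
ft_force: [-0.6, 0.1, 0.4]
finger_gap: 0.408
t: 5.78
eef_pos: [0.6142, 0.3227, 0.1968]
ee_rot: [-0.372, 1.574, -0.724]
ft_force: [0.0, -0.3, -0.7]
finger_gap: 0.182
dpos cm [-0.08 -0.12 -0.27] drot deg [-0.12  0.03 -0.15] norm 0.2
grasp pt [0.5914 0.226  0.0778] t 5.7833 ft [ 0.  -0.3 -0.7] q [ 0.4   0.63  1.55 -0.55  1.44 -0.74] gap 1.56
```

View pics/w3.png

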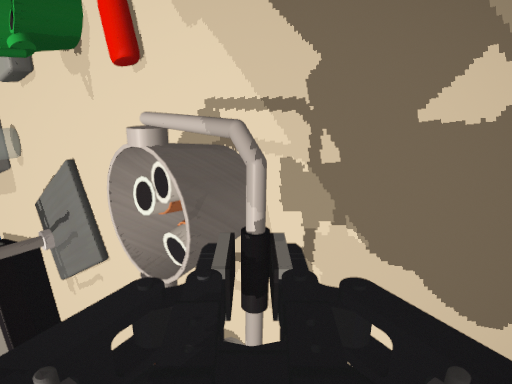

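View pics/s3a.png

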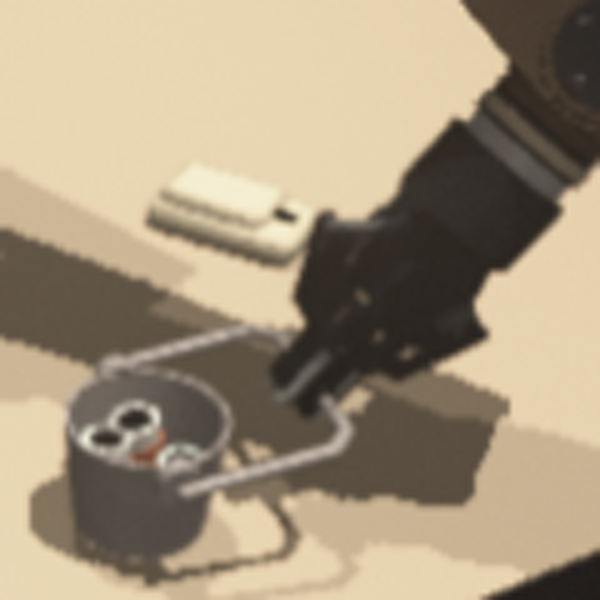

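The bar is caged: its sleeve shows at rows 228–310 between the pads. Next I'll work out the arc.

Run:
```python
from tgt import *
N=24
Xp=np.array([np.cos(PY),np.sin(PY),0])
def tcp(th):
    a=np.radians(40)*th/1.43
    t=R.from_rotvec(-a*Xp).apply([0,0,-1.]); return bar(th)-.155*t
ths=np.linspace(1.43,0,N+1);P=np.array([tcp(t) for t in ths])*100
out=np.diff(P,axis=0);print(out.round(2).tolist());print(40/N*Xp)
```

```text
[[-0.1, -0.43, 0.84], [-0.11, -0.47, 0.83], [-0.12, -0.51, 0.81], [-0.13, -0.55, 0.78], [-0.14, -0.59, 0.76], [-0.15, -0.63, 0.74], [-0.16, -0.66, 0.71], [-0.17, -0.69, 0.68], [-0.17, -0.73, 0.65], [-0.18, -0.76, 0.61], [-0.19, -0.79, 0.58], [-0.19, -0.81, 0.54], [-0.2, -0.84, 0.51], [-0.21, -0.86, 0.47], [-0.21, -0.89, 0.43], [-0.22, -0.91, 0.38], [-0.22, -0.92, 0.34], [-0.22, -0.94, 0.3], [-0.23, -0.95, 0.25], [-0.23, -0.97, 0.21], [-0.23, -0.97, 0.16], [-0.23, -0.98, 0.12], [-0.24, -0.99, 0.07], [-0.24, -0.99, 0.02]]
[ 1.6212445  -0.38645059  0.        ]
```

```bash
python3 -m creep '{"travel":[[-0.1,-0.43,0.84],[-0.11,-0.47,0.83],[-0.12,-0.51,0.81],[-0.13,-0.55,0.78],[-0.14,-0.59,0.76],[-0.15,-0.63,0.74],[-0.16,-0.66,0.71],[-0.17,-0.69,0.68]],"delta_rot":[[1.62,-0.39,0],[1.62,-0.39,0],[1.62,-0.39,0],[1.62,-0.39,0],[1.62,-0.39,0],[1.62,-0.39,0],[1.62,-0.39,0],[1.62,-0.39,0]],"gripper":[1.6,1.6,1.6,1.6,1.6,1.6,1.6,1.6]}'
python3 - <<'E'
from tgt import *
info(PY,np.radians(40),bar(1.43),.155)
cv2.imwrite('pics/w4.png',cams.capture('wrist'))
cv2.imwrite('pics/s4.png',cams.capture('scene'))
zoom('pics/s4.png','pics/s4a.png',290,130,120,120,5)
E
```

```text
t: 6.55
eef_pos: [0.6031, 0.2761, 0.2587]
ee_rot: [-0.182, 1.586, -0.542]
ft_force: [-0.0, 0.6, 0.0]
finger_gap: 0.187
dpos cm [ 1.03  4.54 -6.47] drot deg [-13.22   3.18  -0.12] norm 13.6
grasp pt [0.5873 0.209  0.1199] t 6.55 ft [-0.   0.6  0. ] q [ 0.32  0.46  1.65 -0.4   1.31 -0.86] gap 1.59
```

View pics/s4a.png

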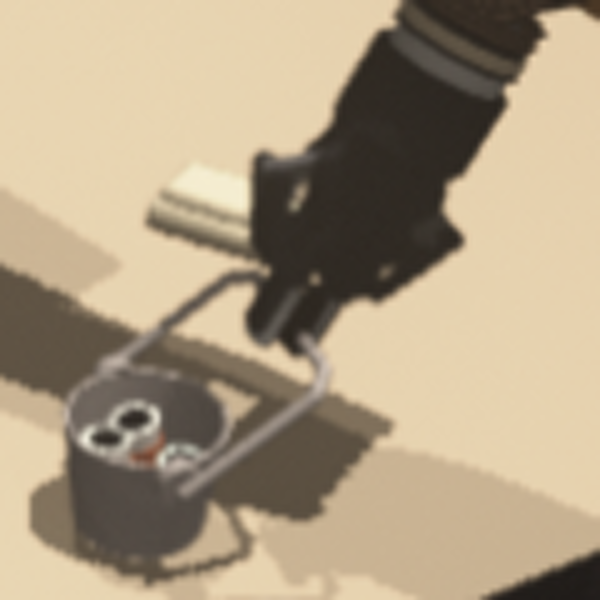

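View pics/w4.png

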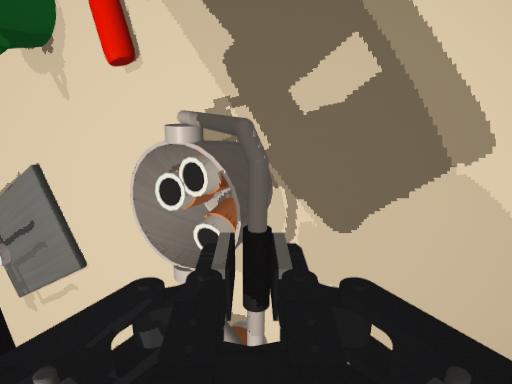

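The bail is rising with the fingers and the pail hasn't moved: its outline at (150,480) in the crop is unchanged. Continuing the arc.

```bash
python3 -m creep '{"travel":[[-0.17,-0.73,0.65],[-0.18,-0.76,0.61],[-0.19,-0.79,0.58],[-0.19,-0.81,0.54],[-0.2,-0.84,0.51],[-0.21,-0.86,0.47],[-0.21,-0.89,0.43],[-0.22,-0.91,0.38]],"delta_rot":[[1.62,-0.39,0],[1.62,-0.39,0],[1.62,-0.39,0],[1.62,-0.39,0],[1.62,-0.39,0],[1.62,-0.39,0],[1.62,-0.39,0],[1.62,-0.39,0]],"gripper":[1.6,1.6,1.6,1.6,1.6,1.6,1.6,1.6]}'
python3 -m creep '{"travel":[[-0.22,-0.92,0.34],[-0.22,-0.94,0.3],[-0.23,-0.95,0.25],[-0.23,-0.97,0.21],[-0.23,-0.97,0.16],[-0.23,-0.98,0.12],[-0.24,-0.99,0.07],[-0.24,-0.99,0.02]],"delta_rot":[[1.62,-0.39,0],[1.62,-0.39,0],[1.62,-0.39,0],[1.62,-0.39,0],[1.62,-0.39,0],[1.62,-0.39,0],[1.62,-0.39,0],[1.62,-0.39,0]],"gripper":[1.6,1.6,1.6,1.6,1.6,1.6,1.6,1.6]}'
python3 -m creep '{"travel":[[0,0,0],[0,0,0],[0,0,0]],"delta_rot":[[0,0,0],[0,0,0],[0,0,0]],"gripper":[1.6,1.6,1.6]}'
python3 - <<'E'
from tgt import *
info(PY,0,bar(0),.155)
cv2.imwrite('pics/w5.png',cams.capture('wrist'))
cv2.imwrite('pics/s5.png',cams.capture('scene'))
cv2.imwrite('pics/d5.png',cams.capture('side'))
zoom('pics/s5.png','pics/s5a.png',290,130,120,120,5)
zoom('pics/d5.png','pics/d5a.png',225,125,90,100,6)
for c in('scene','side'):print(c,proj(c,[bar(0),[*PA,.07]]).round(1).tolist())
E
```

```text
t: 7.32
eef_pos: [0.5873, 0.2101, 0.2999]
ee_rot: [0.003, 1.581, -0.361]
ft_force: [1.2, -0.8, 0.3]
finger_gap: 0.184
t: 7.98
eef_pos: [0.5688, 0.1329, 0.3145]
ee_rot: [0.185, 1.56, -0.18]
ft_force: [-0.3, 0.1, 0.8]
finger_gap: 0.185
t: 8.23
eef_pos: [0.569, 0.1338, 0.3141]
ee_rot: [0.183, 1.561, -0.182]
ft_force: [-0.1, -0.1, 0.3]
finger_gap: 0.191
dpos cm [-0.05 -0.07 -0.21] drot deg [-0.03  0.13 -0.09] norm 0.2
grasp pt [0.5694 0.1339 0.1591] t 8.2333 ft [-0.1 -0.1  0.3] q [ 0.06  0.18  1.88  0.    1.08 -1.28] gap 1.63
scene [[320.6, 185.9], [318.4, 213.3]]
side [[270.4, 167.5], [269.7, 186.9]]
```

View pics/s5a.png

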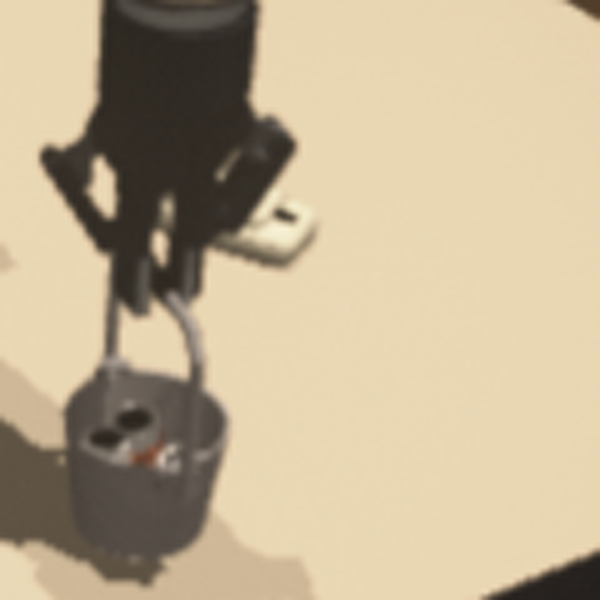

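View pics/w5.png

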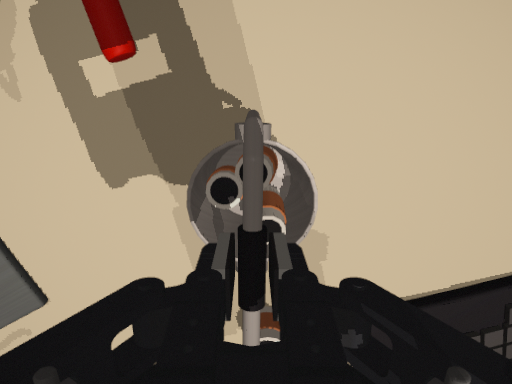

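View pics/d5a.png

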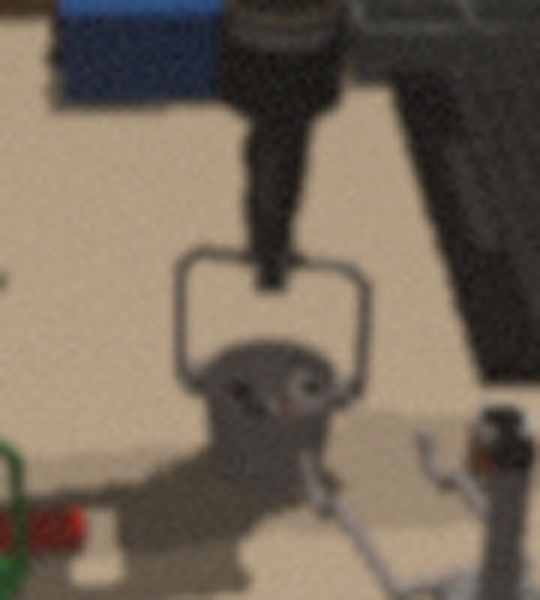

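The bail stands upright: in the wrist view its sleeve is at (252,265), in line with the pail's middle. I'll grip it and lift straight up.

```bash
python3 -m creep '{"travel":[[0,0,0],[0,0,0],[0,0,0],[0,0,0],[0,0,0]],"delta_rot":[[0,0,0],[0,0,0],[0,0,0],[0,0,0],[0,0,0]],"gripper":[0.5,0.5,0.5,0.5,0.5]}' 50
python3 -m creep '{"travel":[[0,0,0.3],[0,0,0.6],[0,0,1],[0,0,1.5],[0,0,1.5],[0,0,1],[0,0,0.5],[0,0,0]],"delta_rot":[[0,0,0],[0,0,0],[0,0,0],[0,0,0],[0,0,0],[0,0,0],[0,0,0],[0,0,0]],"gripper":[0.5,0.5,0.5,0.5,0.5,0.5,0.5,0.5]}'
python3 - <<'E'
from tgt import *
info(.277,0,(.5887,-.157,.25),.155)
cv2.imwrite('pics/w6.png',cams.capture('wrist'))
cv2.imwrite('pics/s6.png',cams.capture('scene'))
zoom('pics/s6.png','pics/s6a.png',290,110,120,120,5)
E
```

```text
t: 8.8
eef_pos: [0.5691, 0.1341, 0.314]
ee_rot: [0.183, 1.561, -0.181]
ft_force: [-0.0, 0.3, 1.2]
finger_gap: 0.116
t: 9.47
eef_pos: [0.5693, 0.1339, 0.3797]
ee_rot: [0.183, 1.558, -0.181]
ft_force: [0.1, 0.8, -4.1]
finger_gap: 0.119
dpos cm [  1.94 -29.09   2.53] drot deg [-0.12  0.27 29.18] norm 29.2
grasp pt [0.5701 0.134  0.2247] t 9.4667 ft [ 0.1  0.8 -4.1] q [ 0.06  0.11  1.83  0.    1.2  -1.28] gap 1.01
```

View pics/s6a.png

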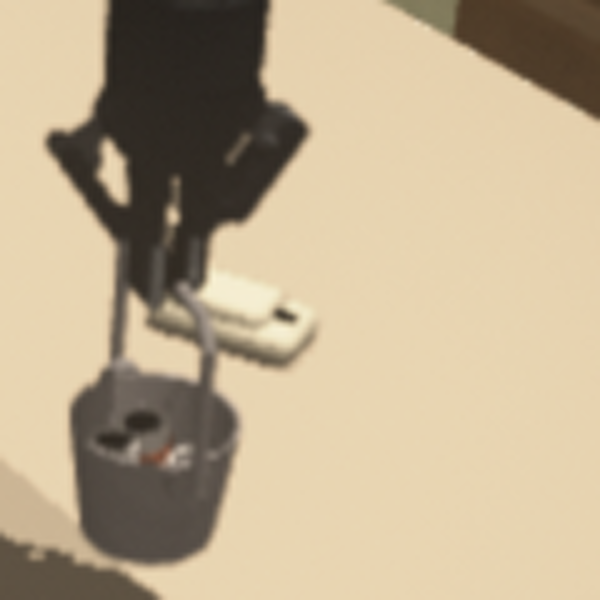

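View pics/w6.png

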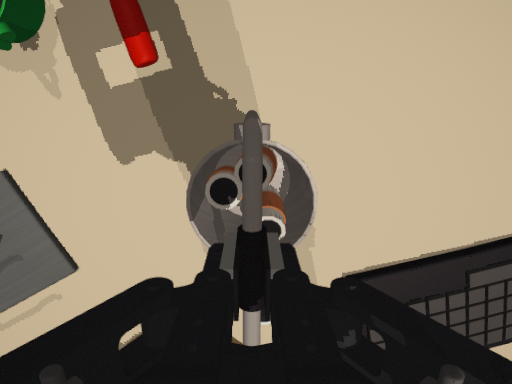

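The pail is lifted and hangs upright, with the force reading about 4.5 N. Next I'll carry it to a point in front of the fork.

```bash
python3 -m creep '{"travel":[[0,-0.4,0.2],[0,-0.8,0.4],[0,-1.2,0.4],[0,-1.5,0.4],[-0.05,-1.5,0.4],[-0.05,-1.5,0.2],[-0.05,-1.5,0],[-0.05,-1.5,0]],"delta_rot":[[0,0,1.8],[0,0,1.8],[0,0,1.8],[0,0,1.8],[0,0,1.8],[0,0,1.8],[0,0,1.8],[0,0,1.8]],"gripper":[0.5,0.5,0.5,0.5,0.5,0.5,0.5,0.5]}'
python3 -m creep '{"travel":[[-0.05,-1.5,0],[-0.05,-1.5,0],[-0.05,-1.5,0],[-0.05,-1.5,0],[-0.05,-1.3,0],[-0.05,-1.1,0],[0,-0.8,0],[0,-0.4,0]],"delta_rot":[[0,0,1.85],[0,0,1.85],[0,0,1.85],[0,0,1.85],[0,0,1.85],[0,0,1.85],[0,0,1.85],[0,0,1.85]],"gripper":[0.5,0.5,0.5,0.5,0.5,0.5,0.5,0.5]}'
python3 -m creep '{"travel":[[0,0,0],[0,0,0],[0,0,0],[0,0,0]],"delta_rot":[[0,0,0],[0,0,0],[0,0,0],[0,0,0]],"gripper":[0.5,0.5,0.5,0.5]}'
python3 - <<'E'
from tgt import *
info(.277,0,(.5887,-.157,.242),.157)
for c in('wrist','scene','side'):cv2.imwrite(f'pics/{c}7.png',cams.capture(c))
zoom('pics/scene7.png','pics/s7a.png',140,130,150,120,5)
zoom('pics/side7.png','pics/d7a.png',220,140,120,120,5)
E
```

```text
t: 10.23
eef_pos: [0.5667, 0.0343, 0.3965]
ee_rot: [-0.015, 1.571, 0.018]
ft_force: [-0.0, 0.7, -3.9]
finger_gap: 0.122
t: 10.9
eef_pos: [0.5637, -0.0621, 0.3962]
ee_rot: [-0.217, 1.561, 0.22]
ft_force: [-0.4, -0.1, -4.3]
finger_gap: 0.119
t: 11.23
eef_pos: [0.564, -0.0606, 0.3974]
ee_rot: [-0.216, 1.559, 0.219]
ft_force: [0.6, -0.8, -5.4]
finger_gap: 0.116
dpos cm [ 2.47 -9.64  0.16] drot deg [-0.12  0.03 -0.03] norm 0.1
grasp pt [ 0.5641 -0.0603  0.2424] t 11.2333 ft [ 0.6 -0.8 -5.4] q [-0.29  0.06  1.85  0.    1.23 -2.14] gap 0.99
```

View pics/s7a.png

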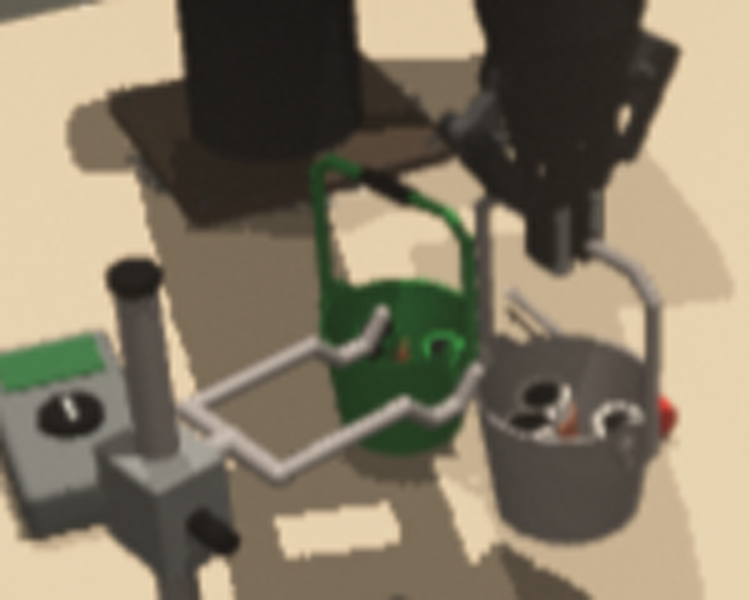

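View pics/wrist7.png

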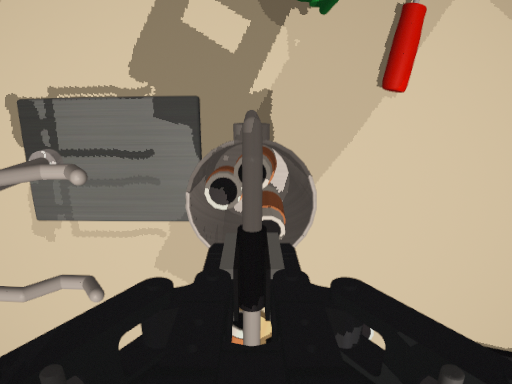

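View pics/d7a.png

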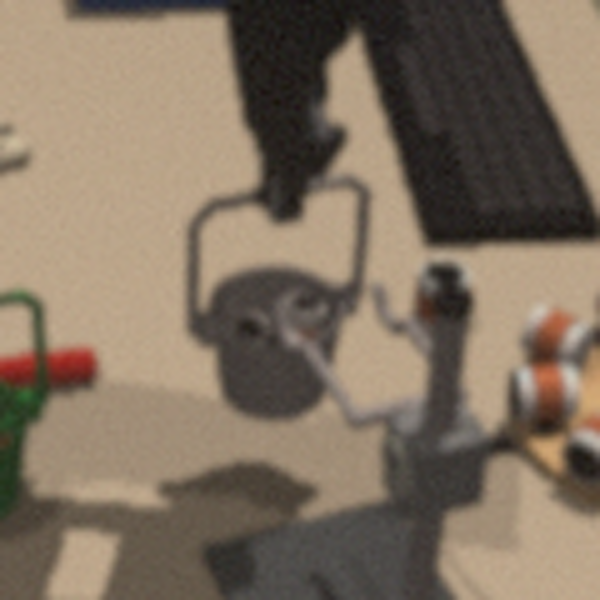

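```bash
cat >> fit2.py <<'E'
p=cams.camera_params('wrist')
Q=st(b.x);print('pred now',proj('wrist',Q,p)[:6].round(1).tolist())
# refit with both wrist views
zoom('pics/wrist7.png','pics/w7a.png',0,140,130,180,4)
E
python3 fit2.py
```

```text
11.790248105482878 [ 0.58871688 -0.15664973  0.27668254  0.20831255  0.00976499] [0.00083066 0.00061677 0.01073269 0.00158079 0.00187761]
scene [[-0.7, 1.0], [-0.1, 1.1], [0.0, 0.0], [0.0, 0.0], [0.0, 0.0], [0.0, 0.0], [-0.0, -0.3], [0.2, 0.3], [0.0, 0.0], [0.8, 1.6]]
side [[-0.3, -0.0], [-0.1, -0.3], [0.0, 0.0], [0.0, 0.0], [0.0, 0.0], [0.0, 0.0], [-0.4, -0.7], [0.0, 0.0], [0.0, 0.0], [-0.4, -0.4]]
wrist [[-1.4, -0.3], [-1.4, 0.4], [1.6, -0.3], [2.6, 0.5], [-2.3, -0.3], [0.2, 1.4], [0.0, 0.0], [0.1, -0.2], [0.0, 0.0], [0.8, -2.6]]
pred now [[77.0, 175.4], [95.3, 292.9], [72.7, 170.6], [90.1, 281.7], [43.1, 170.7], [63.1, 281.1]]
```

View pics/w7a.png

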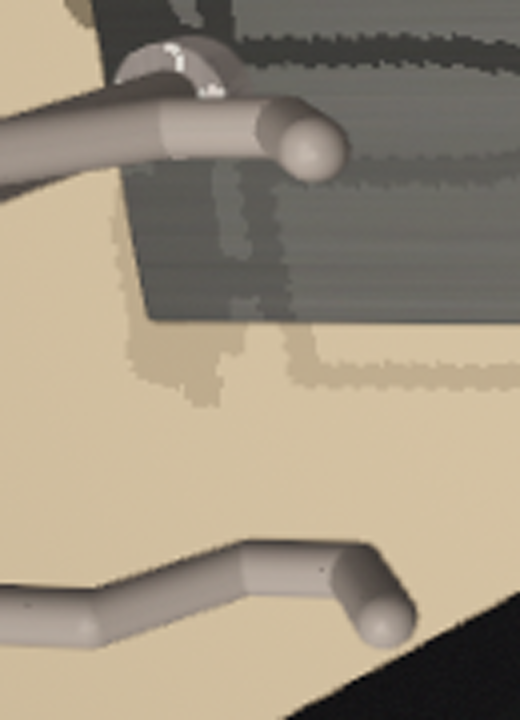

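```bash
cat > fit4.py <<'E'
exec(open('fit2.py').read().split("def st")[0])
P['w7']=cams.camera_params('wrist')
O['w7']=m(0,140,4,[(312,150),(388,622),(257,130),(350,570),(163,130),(245,568),N,N,N,N])
def st(v):
    x,y,yaw,h,zr,yt,zt=v;c,s=np.cos(yaw),np.sin(yaw)
    L=[]
    for yy,z in((yt,h+zt),(.008,h-.004),(-.008,h-.004),(-.09,h+zr)): L+=[[-.032,yy,z],[.032,yy,z]]
    L=np.array(L+[[0,-.125,.32],[0,-.125,.015]])
    return np.c_[x+c*L[:,0]-s*L[:,1],y+s*L[:,0]+c*L[:,1],L[:,2]]
def rs(v):
    Q=st(v);return np.nan_to_num(np.concatenate([(proj(c,Q,P[c])-O[c]).ravel() for c in O]))
b=least_squares(rs,[.588,-.16,.28,.21,.01,.016,.007],loss='soft_l1')
print(b.cost,b.x.round(4),np.linalg.inv(b.jac.T@b.jac).diagonal()**.5);f=rs(b.x).reshape(4,-1,2)
for c,r in zip(O,f):print(c,r.round(1).tolist())
E
python3 fit4.py
```

```text
16.735626400182692 [ 0.5895 -0.158   0.2811  0.2084  0.0091  0.0187  0.0084] [0.00044787 0.00044945 0.00555493 0.00083701 0.00155118 0.00059944
 0.00091302]
scene [[-0.3, 0.3], [0.5, 0.3], [0.0, 0.0], [0.0, 0.0], [0.0, 0.0], [0.0, 0.0], [-0.4, 0.4], [-0.1, 1.0], [0.0, 0.0], [0.5, 2.2]]
side [[-0.4, -0.6], [-0.1, -1.0], [0.0, 0.0], [0.0, 0.0], [0.0, 0.0], [0.0, 0.0], [0.0, -0.2], [0.0, 0.0], [0.0, 0.0], [0.1, -0.1]]
wrist [[-0.2, -0.0], [0.1, 0.7], [0.3, 0.8], [1.6, 1.3], [-3.5, 0.7], [-0.8, 2.3], [0.0, 0.0], [-0.6, 0.5], [0.0, 0.0], [0.3, -1.7]]
w7 [[0.1, -0.4], [-0.0, -0.1], [5.7, -0.9], [0.6, 0.1], [-0.3, -0.6], [-0.0, 0.0], [0.0, 0.0], [0.0, 0.0], [0.0, 0.0], [0.0, 0.0]]
```

```bash
python3 -m creep '{"travel":[[0.1,-0.39,0],[0.18,-0.68,0],[0.25,-0.98,0],[0.31,-1.17,0],[0.31,-1.17,0],[0.31,-1.17,0],[0.31,-1.17,0],[0.25,-0.98,0]],"delta_rot":[[0,0,0],[0,0,0],[0,0,0],[0,0,0],[0,0,0.1],[0,0,0.1],[0,0,0],[0,0,0]],"gripper":[0.5,0.5,0.5,0.5,0.5,0.5,0.5,0.5]}'
python3 -m creep '{"travel":[[0.2,-0.78,0],[0.15,-0.58,0],[0.1,-0.39,0],[0.08,-0.29,0],[0,0,0],[0,0,0],[0,0,0],[0,0,0]],"delta_rot":[[0,0,0],[0,0,0],[0,0,0],[0,0,0],[0,0,0],[0,0,0],[0,0,0],[0,0,0]],"gripper":[0.5,0.5,0.5,0.5,0.5,0.5,0.5,0.5]}'
python3 - <<'E'
from tgt import *
info(.281,0,(.5895,-.158,.2124),.157)
for c in('wrist','scene','side'):cv2.imwrite(f'pics/{c}8.png',cams.capture(c))
zoom('pics/scene8.png','pics/s8a.png',140,130,150,120,5)
zoom('pics/side8.png','pics/d8a.png',220,140,120,120,5)
E
```

```text
t: 12.05
eef_pos: [0.5846, -0.1401, 0.3978]
ee_rot: [-0.219, 1.558, 0.221]
ft_force: [0.6, 0.5, -3.9]
finger_gap: 0.126
t: 12.72
eef_pos: [0.5895, -0.1581, 0.3979]
ee_rot: [-0.22, 1.558, 0.222]
ft_force: [0.0, -0.5, -4.1]
finger_gap: 0.115
dpos cm [-0.    0.01 -2.85] drot deg [-0.1   0.08 -0.03] norm 0.1
grasp pt [ 0.5897 -0.1578  0.2429] t 12.7167 ft [ 0.  -0.5 -4.1] q [-0.43  0.15  1.75  0.    1.24 -2.28] gap 0.99
```

View pics/s8a.png

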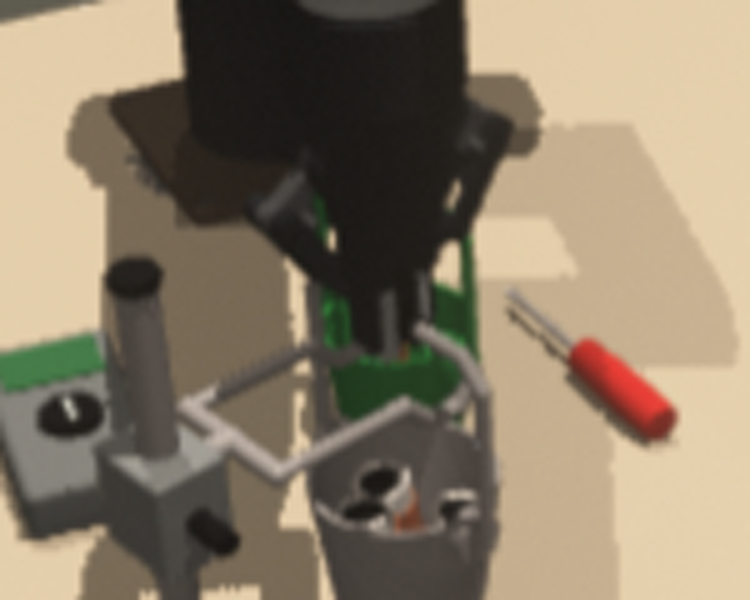

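View pics/wrist8.png

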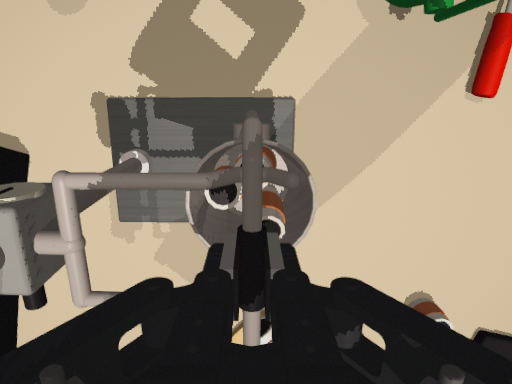

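View pics/d8a.png

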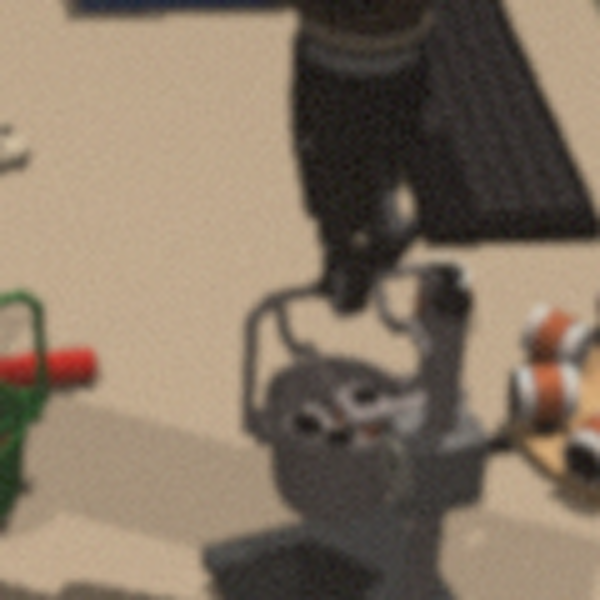

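The bar, at column 252, lies over the seat with the upturned tip at about (290,180), and the prongs pass inside the bail. I'll lower now, slowing down near contact.

```bash
python3 -m creep '{"travel":[[0,0,-0.2],[0,0,-0.4],[0,0,-0.4],[0,0,-0.4],[0,0,-0.3],[0,0,-0.2],[0,0,-0.1],[0,0,0]],"delta_rot":[[0,0,0],[0,0,0],[0,0,0],[0,0,0],[0,0,0],[0,0,0],[0,0,0],[0,0,0]],"gripper":[0.5,0.5,0.5,0.5,0.5,0.5,0.5,0.5]}'
python3 -m creep '{"travel":[[0,0,-0.1],[0,0,-0.1],[0,0,0],[0,0,0]],"delta_rot":[[0,0,0],[0,0,0],[0,0,0],[0,0,0]],"gripper":[0.5,0.5,0.5,0.5]}'
python3 -m creep '{"travel":[[0,0,-0.1],[0,0,0],[0,0,0]],"delta_rot":[[0,0,0],[0,0,0],[0,0,0]],"gripper":[0.5,0.5,0.5]}'
python3 -m creep '{"travel":[[0,0,-0.1],[0,0,0],[0,0,0]],"delta_rot":[[0,0,0],[0,0,0],[0,0,0]],"gripper":[0.5,0.5,0.5]}'
python3 -m creep '{"travel":[[0,0,-0.1],[0,0,0],[0,0,0]],"delta_rot":[[0,0,0],[0,0,0],[0,0,0]],"gripper":[0.5,0.5,0.5]}'
python3 -c "
from tgt import *
info(.281,0,(.5895,-.158,.2124),.157)"
```

```text
t: 13.53
eef_pos: [0.5895, -0.1586, 0.3774]
ee_rot: [-0.219, 1.559, 0.222]
ft_force: [0.9, 0.6, -3.9]
finger_gap: 0.119
t: 13.87
eef_pos: [0.5895, -0.1586, 0.376]
ee_rot: [-0.219, 1.558, 0.222]
ft_force: [0.2, 0.7, -4.9]
finger_gap: 0.119
t: 14.12
eef_pos: [0.5895, -0.1586, 0.3749]
ee_rot: [-0.219, 1.558, 0.222]
ft_force: [0.3, -0.0, -4.5]
finger_gap: 0.119
t: 14.37
eef_pos: [0.5895, -0.1586, 0.3738]
ee_rot: [-0.219, 1.558, 0.222]
ft_force: [-0.4, 0.7, -4.2]
finger_gap: 0.12
t: 14.62
eef_pos: [0.5895, -0.1586, 0.3728]
ee_rot: [-0.219, 1.558, 0.222]
ft_force: [-0.0, -0.2, -3.7]
finger_gap: 0.118
dpos cm [-0.    0.06 -0.34] drot deg [-0.1   0.06  0.  ] norm 0.1
grasp pt [ 0.5897 -0.1583  0.2178] t 14.6167 ft [-0.  -0.2 -3.7] q [-0.43  0.17  1.77  0.    1.2  -2.28] gap 1.01
```

```bash
for i in 1 2 3 4; do python3 -m creep '{"travel":[[0,0,-0.05],[0,0,0],[0,0,0]],"delta_rot":[[0,0,0],[0,0,0],[0,0,0]],"gripper":[0.5,0.5,0.5]}' | egrep 'eef|ft'; done
```

```text
eef_pos: [0.5895, -0.1586, 0.3724]
ft_force: [0.4, 0.3, -4.2]
eef_pos: [0.5895, -0.1586, 0.3719]
ft_force: [0.4, 0.0, -3.5]
eef_pos: [0.5895, -0.1586, 0.3713]
ft_force: [-1.0, -0.2, -5.0]
eef_pos: [0.5895, -0.1586, 0.3709]
ft_force: [0.3, -0.9, -4.3]
```

```bash
for i in 1 2 3 4; do python3 -m creep '{"travel":[[0,0,-0.05],[0,0,0],[0,0,0]],"delta_rot":[[0,0,0],[0,0,0],[0,0,0]],"gripper":[0.5,0.5,0.5]}' | egrep 'eef|ft'; done
```

```text
eef_pos: [0.5895, -0.1586, 0.3703]
ft_force: [-0.5, 0.1, -4.3]
eef_pos: [0.5895, -0.1586, 0.3698]
ft_force: [0.2, 0.1, -4.4]
eef_pos: [0.5896, -0.1586, 0.3694]
ft_force: [-0.1, -0.8, -4.2]
eef_pos: [0.5896, -0.1586, 0.3691]
ft_force: [0.5, 0.5, -3.4]
```

```bash
for i in 1 2 3; do python3 -m creep '{"travel":[[0,0,-0.05],[0,0,0],[0,0,0]],"delta_rot":[[0,0,0],[0,0,0],[0,0,0]],"gripper":[0.5,0.5,0.5]}' | egrep 'eef|ft'; done
```

```text
eef_pos: [0.5896, -0.1586, 0.3687]
ft_force: [-0.5, -0.3, -2.7]
eef_pos: [0.5896, -0.1586, 0.3683]
ft_force: [-1.1, 0.3, -1.8]
eef_pos: [0.5896, -0.1586, 0.3678]
ft_force: [-0.9, 0.7, -0.7]
```

```bash
python3 -m creep '{"travel":[[0,0,-0.03],[0,0,0],[0,0,0]],"delta_rot":[[0,0,0],[0,0,0],[0,0,0]],"gripper":[0.5,0.5,0.5]}' | egrep 'eef|ft'
python3 -m creep '{"travel":[[0,0,0]],"delta_rot":[[0,0,0]],"gripper":[0.5]}' | egrep 'eef|ft'
python3 -m creep '{"travel":[[0,0,0]],"delta_rot":[[0,0,0]],"gripper":[0.5]}' | egrep 'eef|ft'
python3 - <<'E'
from tgt import *
for c in('wrist','scene','side'):cv2.imwrite(f'pics/{c}9.png',cams.capture(c))
zoom('pics/scene9.png','pics/s9a.png',140,150,150,120,5)
E
```

```text
eef_pos: [0.5896, -0.1586, 0.3674]
ft_force: [-0.8, 1.0, 0.2]
eef_pos: [0.5896, -0.1586, 0.3674]
ft_force: [-0.3, 0.8, 0.6]
eef_pos: [0.5896, -0.1586, 0.3673]
ft_force: [-0.9, 0.1, -0.1]
```

View pics/s9a.png

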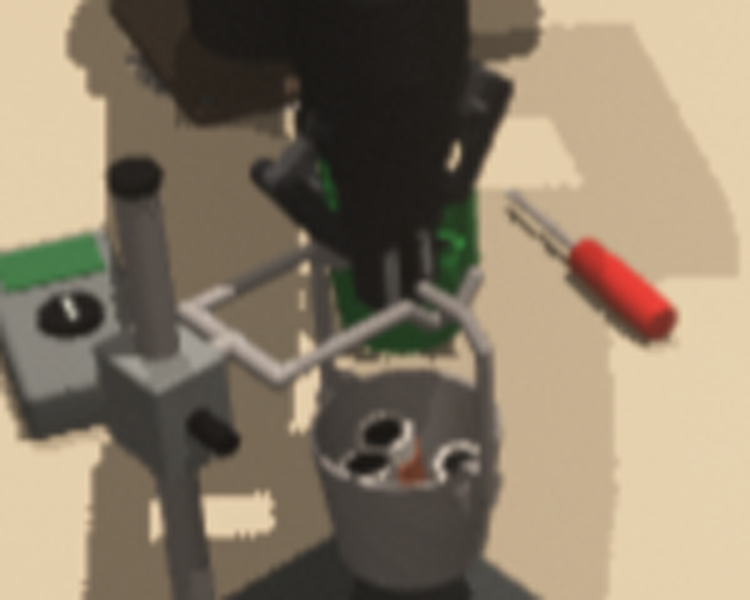

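View pics/wrist9.png

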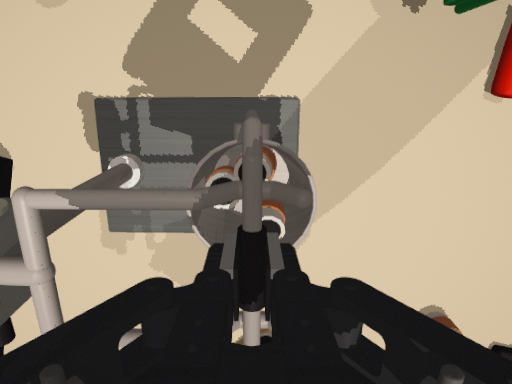

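The fork has taken the weight: wrist force is about 0 and the bar lies in the seat. I'll release gently.

```bash
python3 -m creep '{"travel":[[0,0,0],[0,0,0],[0,0,0],[0,0,0],[0,0,0]],"delta_rot":[[0,0,0],[0,0,0],[0,0,0],[0,0,0],[0,0,0]],"gripper":[1.1,1.2,1.3,1.4,1.5]}' 20
python3 -m creep '{"travel":[[0,0,0],[0,0,0],[0,0,0],[0,0,0],[0,0,0],[0,0,0],[0,0,0],[0,0,0]],"delta_rot":[[0,0,0],[0,0,0],[0,0,0],[0,0,0],[0,0,0],[0,0,0],[0,0,0],[0,0,0]],"gripper":[1.7,2,2.3,2.6,3,3,3,3]}'
python3 - <<'E'
from tgt import *
for c in('wrist','scene'):cv2.imwrite(f'pics/{c}10.png',cams.capture(c))
zoom('pics/scene10.png','pics/s10a.png',140,150,150,120,5)
E
```

```text
t: 18.35
eef_pos: [0.5896, -0.1586, 0.3671]
ee_rot: [-0.219, 1.558, 0.221]
ft_force: [-0.1, -0.1, -0.7]
finger_gap: 0.171
t: 19.02
eef_pos: [0.5895, -0.1586, 0.3671]
ee_rot: [-0.219, 1.558, 0.222]
ft_force: [-0.9, 0.4, -0.1]
finger_gap: 0.348
```

View pics/s10a.png

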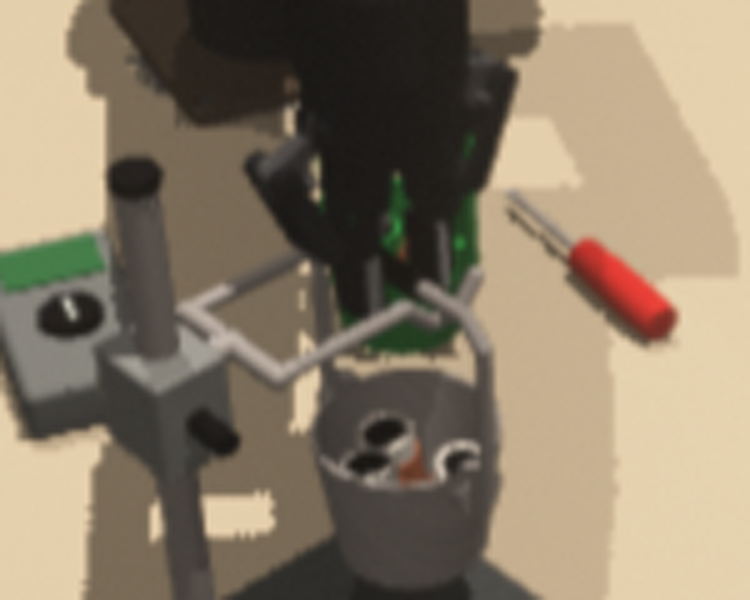

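View pics/wrist10.png

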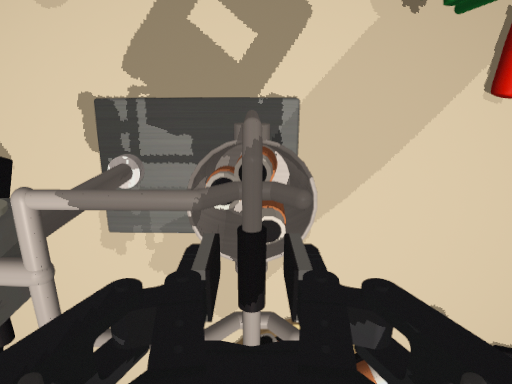

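The fingers are open, the bail stayed put and the sleeve is clear of both pads. I'll retreat straight up.

```bash
python3 -m creep '{"travel":[[0,0,0.3],[0,0,0.7],[0,0,1.2],[0,0,1.8],[0,0,2],[0,0,2],[0,0,2],[0,0,2]],"delta_rot":[[0,0,0],[0,0,0],[0,0,0],[0,0,0],[0,0,0],[0,0,0],[0,0,0],[0,0,0]],"gripper":[3,3,3,3,3,3,3,3]}' 
python3 -m creep '{"travel":[[0,0,1],[0,0,0],[0,0,0],[0,0,0],[0,0,0],[0,0,0],[0,0,0],[0,0,0]],"delta_rot":[[0,0,0],[0,0,0],[0,0,0],[0,0,0],[0,0,0],[0,0,0],[0,0,0],[0,0,0]],"gripper":[3,3,3,3,3,3,3,3]}'
python3 - <<'E'
from tgt import *
for c in('wrist','scene','side'):cv2.imwrite(f'pics/{c}11.png',cams.capture(c))
zoom('pics/side11.png','pics/d11a.png',220,140,120,120,5)
E
python3 -m creep '{"travel":[[0,0,0],[0,0,0],[0,0,0],[0,0,0],[0,0,0],[0,0,0],[0,0,0],[0,0,0]],"delta_rot":[[0,0,0],[0,0,0],[0,0,0],[0,0,0],[0,0,0],[0,0,0],[0,0,0],[0,0,0]],"gripper":[3,3,3,3,3,3,3,3]}'
python3 - <<'E'
from tgt import *
for c in('wrist','scene'):
  im=cams.capture(c);cv2.imwrite(f'pics/{c}12.png',im);d=cv2.absdiff(im,cv2.imread(f'pics/{c}11.png')).max(2);print(c,(d>25).sum())
E
```

```text
t: 19.78
eef_pos: [0.5894, -0.1584, 0.4899]
ee_rot: [-0.22, 1.556, 0.221]
ft_force: [-0.2, 0.3, 0.3]
finger_gap: 0.354
t: 20.45
eef_pos: [0.5896, -0.1586, 0.4963]
ee_rot: [-0.219, 1.559, 0.222]
ft_force: [-0.2, -0.4, -0.2]
finger_gap: 0.349
t: 21.27
eef_pos: [0.5895, -0.1586, 0.4971]
ee_rot: [-0.219, 1.558, 0.222]
ft_force: [-0.0, -0.3, 0.4]
finger_gap: 0.356
wrist 3175
scene 28
```

View pics/scene12.png

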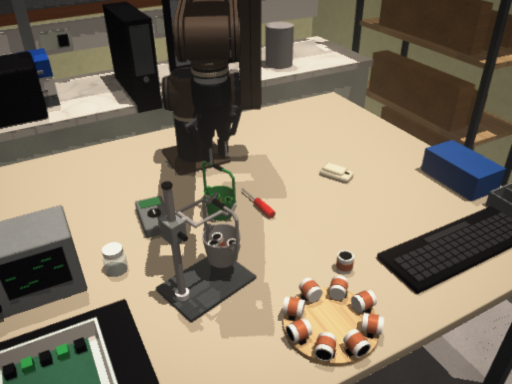

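View pics/wrist12.png

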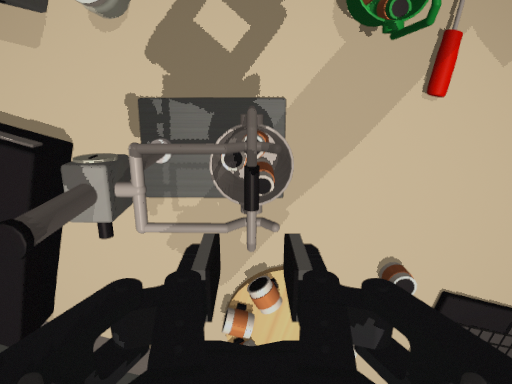

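View pics/d11a.png

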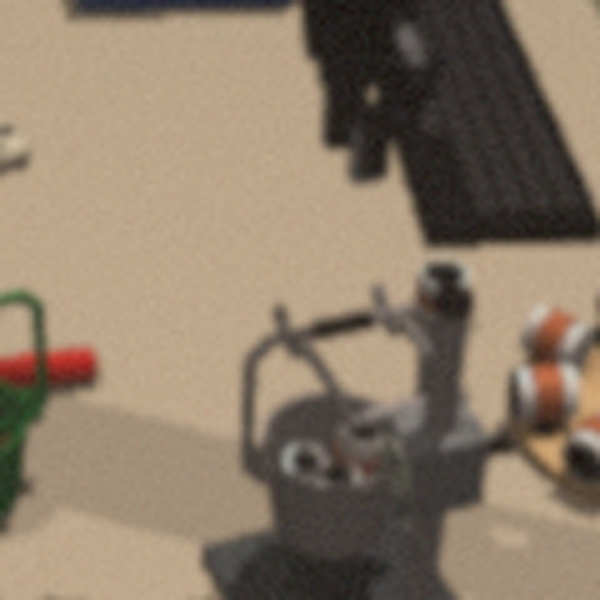

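Run:
```python
from workcell import ticket
from h import *
a=cv2.imread('pics/scene12.png');b=cv2.imread('pics/scene0.png')
for n,(u,v) in dict(coil=(345,262),mouse=(337,173),driver=(258,204),jar=(115,258)).items():
    print(n,(cv2.absdiff(a,b)[v-14:v+14,u-18:u+18].max(2)>40).sum())
print(ticket.job_done())
```

```text
coil 0
mouse 0
driver 0
jar 0
the job is handed in; nothing more can be done
None
```

The pail is hanging by its bail on both prongs of the fork. It was upright and still when I handed the job in at about 21 s of the 67 s allowed.

- **Bail:** I swung it upright with the fingers loosely around the bar. The pail stayed standing on the bench and did not visibly shift.
- **Lift and carry:** I gripped the sleeve at 50 N and lifted. The force reading was about 4.3 N, so the pail weighs roughly 0.43 kg. I brought it in from the open end of the fork.
- **Lowering:** I had measured the seat at about 208 mm from the pictures. I lowered in 0.5 mm steps and felt contact within about 1 mm of that height. I opened the fingers only once the wrist force was about zero, so the fork had taken the full weight, and then backed straight up.

**Last checks:**
- The bail rests in the seat of both prongs, and the gripper is about 13 cm above it, touching nothing.
- Two scene pictures about 0.8 s apart differ only at noise level. The two wrist pictures differed more, which I put down to the arm settling by about 1 mm; I did not check that separately.
- The coil, mouse, driver and jar show no change from the first scene picture. I only compared the meter by eye, and it looks to be where it was.

No check failed.

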